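# Close a clock's gift carton with its snap cap

## Robot

A 6-joint arm with a two-finger parallel gripper is mounted at the origin on the work surface. World frame = base frame: x ahead of the robot, y to its left, z up, the work surface at z = 0. Lengths are in m, angles in rad, forces in N, time in s.
With the tool pointing down it reaches from about 0.375 to 0.9 m from the base axis. Payload 3.1 kg.
Tool frame: the origin (TCP) lies at the very end of the fingers, on their centre line; the grasp point (between the pads) lies 19 mm behind it (robot.hold_point_z is the z of the grasp point in the tool frame, in m); z points along the fingers, y is the direction in which the jaws open and shut (so a half turn about z gives the same grasp; the last joint's range is limited). The gripper opens to 87 mm and grips with 3 to 60 N. Pads are 19 mm wide; open, the fingers measure 117 mm over their backs; the gripper's body (75 mm by 190 mm) begins 51 mm behind the grasp point.
Start: joints at [1.075, 0.527, 1.433, -0, 1.181, -0.178], TCP at [0.195, 0.594, 0.223] pointing down, gripper open.
Joint ranges: [-3.08, 3.08], [-0.75, 2.2], [0.22, 2.44], [-1.43, 4.57], [0, 2.65], [-2.85, 2.85]. Speed limits (rad/s): [2.79, 2.79, 3.14, 3.14, 3.14, 3.14].

## Interface

Orientations are given as a unit quaternion [x, y, z, w].
In Python, from rig import robot, viewer, spotter gives the robot as it stands.
- The arm moves only by the shell command python3 -m crank 'ROWS' [FORCE]. ROWS is text: rows parted by semicolons, each of 7 numbers parted by spaces: the turn, a rotation vector about the tool's x, y, z in units of 5 degrees (1.0 is 5 degrees), then the shift along the tool's x, y, z in units of 40 mm (1.0 is 40 mm), then the gripper's target within -1 to 1 (shut at 1, half-way at 0, fully open at -1). A call has 1 to 5 rows; each row shifts and turns the pose as measured when the row begins, along the tool's axes as they then stand; what a row does not reach is not made up. A row lasts 1/8 s, in which the tool goes at most 62.5 mm and 10.7 degrees, less where a joint would pass 70% of its speed; a pose out of reach is approached as far as the arm can. A call is refused whole if a number of a shift passes 1 or a number of a turn 1, either way. A call with a gripper value outside its range is refused whole. The fingers move at their own pace and stop on an object; FORCE is the grip in N (left out, the last holds). Time passes only in rows, so rows that do not move let the fingers close. It gives the time, the measured TCP pose, the force and the opening at its end, in the units of the state.
- robot.get_obs(): the state, without advancing time (a new reading comes with each control period).
- viewer.camera(name): name is "side" or "top"; returns a dict with "img" (384x512x3 uint8, red, green, blue), "camera_matrix" (3x3 intrinsics, pixels), "xyz" and "attitude" of the camera in the world. Camera axes: x right, y down, z forward; pixel columns grow to the right and rows downward; lengths in m; the calibration is good to about 2 mm. A picture is of the moment at which its call begins. There is no depth.
- robot.hand_in(): hands the job in, once; it reports no verdict.
Trained networks look in a picture, given as the dict that the camera call returned (one of the last four; its "shot" number tells which), for a name from the list of things; names that differ only in an ending like _2 or _b are one class to them, and where a whole thing is asked for, a point or a joint stands for the part that bears it (a point fixed in the world has none). Each returns a list of dicts, best first, with "score" (0 to 1); they miss things now and then, are a little off and sometimes report something else, mostly with a low value. They report only what shows in the picture. A call takes as long as a camera call.
- spotter.boxes_of(name, picture): "at" ([x, y, z] in m, in the coordinates of the camera as it stood for that picture, good to about 4 mm: the middle of the surface that is visible of it).
The state is a dict: "time": time; "q": joint angles; "joint_velocities": joint speeds; "joint_torque": joint torques, N m; "position": TCP position; "tool_rot": TCP orientation; "ft_force": force on the tool from outside, world axes, zero at the start; "moment": the same for the moment, N m; "grip_width": finger opening in m.
Only numpy, scipy, OpenCV 4.12 (cv2) and the standard library are available. Lean on these libraries where they do the work, as an engineer would, in place of code of your own. Each camera call takes 0.05 s, during which the arm holds its last target.

## Task

Close the clock's gift carton: fold its open lid flap down flat, so that the white snap stud comes up through the hole in the flap, then take the red snap cap from the cork mat and press it straight down onto the stud. Press through the click until the cap's flange sits flush on the flap, and keep pressing: the job finishes with the robot still pushing the cap firmly down on the closed flap, not letting go. Press like a thumb, without crushing the board, and leave the goods standing around where they are.

Things in the scene. Friction and masses are not known exactly. Their poses are not given: they have to be found in the camera images.
- carton: Brown corrugated gift carton with a clock inside, 200 x 180 mm, 70 mm high, fixed on the counter. Origin at the centre of its underside; z up, x along its 200 mm side, y from the lid flap's hinge (side at y = -90 mm) to the opposite side. A fixed inner flap closes its top from y = 10 to 85 mm; the rest is open until the lid flap is down.
- flap: The lid flap: a stiff brown board 200 mm wide, 150 mm from hinge to free edge, 5 mm thick. Origin at the middle of its hinge line (the crease), on its underside, 70 mm above the counter; x along the hinge, y from hinge to free edge, z out of the outer face (on top when closed). A round 26 mm hole, centred in its width, 125 mm from the hinge, drops over the stud.
- crease (a joint): Angle of the lid flap about its hinge, rad: 0 = folded down flat on the carton, 1.57 = upright, at most 2.2. The crease is stiff: the flap stays at any angle it is left and takes 0.5 to 2 N at its free edge to move.
- flap_edge (a point): Middle of the lid flap's free edge, on its outer face; axes as the flap's.
- stud (a point): Seat of the cap: on the stud's axis, level with the closed flap's top face, 75 mm above the counter, 125 mm from the hinge line; axes as the carton's. A cap fully home has its underside here. The white stud stands upright on the inner flap: four springy prongs with round heads, 22 mm over the heads, reaching 13.5 mm above this point.
- cap: Red snap cap, 20 g, upright on a 3 mm cork mat: body 32 mm in diameter, 23 mm high, with a foot flange 46 mm wide, 3 mm thick. Origin at the centre of its underside, z up. Hollow below, funnel mouth 26 mm. Meets the prongs 9 mm above stud, needs 6 to 11 N to squeeze them, clicks over at about 5 mm (the force drops away), then draws down onto the flap and stays on.
- amber_jar: Amber glass jar with a black lid, 64 mm in diameter, 115 mm high; origin at the centre of its underside. Leave it alone.
- tea_box: White boxed product, 60 x 85 mm, 120 mm high; origin at the centre of its underside. Leave it alone.
- photo_frame: Standing wooden photo frame, 130 mm wide, 170 mm high, on a 60 mm foot; origin at the centre of its underside. Leave it alone.

How it is judged:
By the outcome, as a careful person would: the job done as asked, in the order asked, and still so for the second after the job is handed in, while the arm keeps its last pose, push and grip.
It also fails if it takes over 64 s, if anything falls off the work surface, if the arm or the gripper's body presses on something with over 40 N, if the wrist force passes 120 N, or if a joint passes its speed limit or range.

## Working session

There is one attempt and no reset: what is moved stays moved. The work goes in short steps, Python scripts to look and compute and a shell command to move; the robot and the scene stay as the last step left them, time stands still between calls to the robot, and variables do not carry over. Pictures are saved under pics/ and viewed, and the job is handed in when it is done.

```bash
ls; mkdir -p pics
python3 - <<'E'
from rig import robot, viewer, spotter
import cv2,numpy as np
o=robot.get_obs()
print({k:np.round(v,3).tolist() for k,v in o.items()})
for c in ["side","top"]:
    p=viewer.camera(c)
    cv2.imwrite(f"pics/{c}0.png",p["img"][:,:,::-1])
    print(c,np.round(p["camera_matrix"],1).tolist(),np.round(p["xyz"],4),np.round(p["attitude"],4).tolist(),p["shot"])
    for n in ["carton","flap","flap_edge","stud","cap","amber_jar","tea_box","photo_frame"]:
        try: print(n,[(round(d["score"],2),np.round(d["at"],3).tolist()) for d in spotter.boxes_of(n,p)[:2]])
        except Exception as e: print(n,e)
E
```

```text
pics
{'time': 0.0, 'q': [1.076, 0.528, 1.434, -0.0, 1.181, -0.179], 'joint_velocities': [0.001, 0.0, -0.0, 0.0, 0.0, 0.001], 'joint_torque': [0.001, -44.004, -17.66, 0.064, 0.058, -0.0], 'position': [0.194, 0.593, 0.222], 'tool_rot': [0.158, 0.987, -0.001, -0.0], 'ft_force': [-0.1, 0.755, -0.04], 'moment': [-0.008, 0.015, 0.007], 'grip_width': 0.087}
side [[380.7, 0.0, 258.9], [0.0, 380.7, 194.0], [0.0, 0.0, 1.0]] [ 0.3455 -0.5128  0.4745] [0.864, -0.1769, 0.098, -0.4611] 1
carton [(0.6, [0.001, 0.082, 0.508])]
flap [(0.66, [0.003, 0.053, 0.499])]
flap_edge [(0.73, [0.0, 0.056, 0.501])]
stud [(0.82, [0.001, 0.085, 0.513]), (0.37, [0.049, -0.159, 0.968])]
cap [(0.54, [-0.183, -0.039, 0.885])]
amber_jar [(0.55, [0.048, -0.158, 0.968])]
tea_box [(0.65, [0.098, -0.084, 0.803])]
photo_frame [(0.94, [0.22, 0.037, 0.627])]
top [[471.4, 0.0, 256.6], [0.0, 471.4, 189.5], [0.0, 0.0, 1.0]] [0.5169 0.0492 1.1517] [-0.6964, 0.7168, -0.0284, 0.0186] 2
carton [(0.67, [0.126, 0.072, 1.077])]
flap [(0.64, [0.188, 0.06, 0.932])]
flap_edge [(0.62, [0.185, 0.058, 0.934])]
stud [(0.76, [0.126, 0.07, 1.081])]
cap [(0.77, [-0.225, 0.112, 1.124])]
amber_jar [(0.94, [-0.274, -0.152, 1.045])]
tea_box [(0.73, [-0.103, -0.146, 1.044]), (0.44, [-0.271, -0.155, 1.046])]
photo_frame [(0.76, [0.15, -0.17, 1.063])]
```

View pics/side0.png

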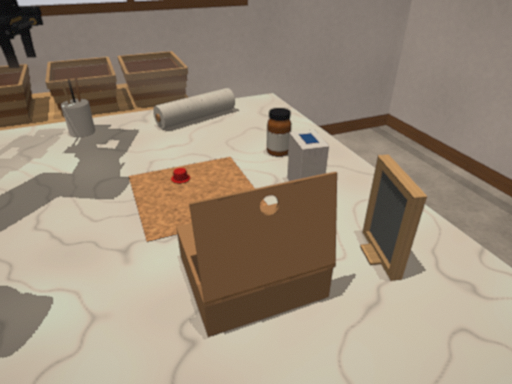

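View pics/top0.png

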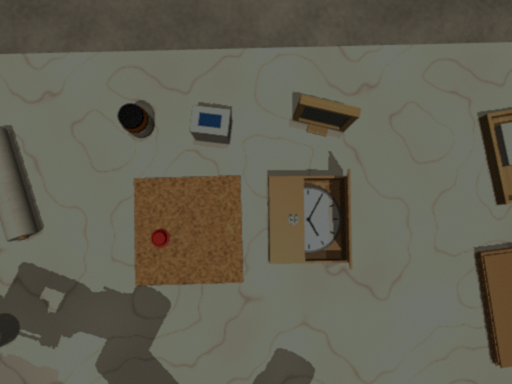

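The side view shows the flap about upright, with its hole near (269,205), and the cap on the mat at (180,175). The top view shows the stud at (294,218), the cap at (159,238), and the flap edge-on at column ~349. Next I'll locate these in the world frame.

```bash
cat > h.py <<'E'
from rig import robot, viewer, spotter
import cv2,numpy as np
from scipy.spatial.transform import Rotation as R
def w(p,v): return R.from_quat(p["attitude"]).apply(v)+p["xyz"]
def onz(p,u,v,z):
    d=R.from_quat(p["attitude"]).apply(np.linalg.solve(p["camera_matrix"],[u,v,1])); c=np.array(p["xyz"])
    return c+d*(z-c[2])/d[2]
def proj(p,X):
    c=R.from_quat(p["attitude"]).inv().apply(np.array(X)-p["xyz"]); c=np.atleast_2d(c)@np.array(p["camera_matrix"]).T
    return c[:,:2]/c[:,2:]
def tool():
    o=robot.get_obs(); return np.array(o["position"]),R.from_quat(o["tool_rot"]),o
E
python3 - <<'E'
from h import *
for c in ["side","top"]:
    p=viewer.camera(c)
    for n in ["carton","flap","flap_edge","stud","cap","amber_jar","tea_box","photo_frame"]:
        for d in spotter.boxes_of(n,p)[:1]: print(c,n,round(d["score"],2),np.round(w(p,d["at"]),3))
    if c=="top":
        im=p["img"][150:300,120:370,::-1]
        cv2.imwrite("pics/topz.png",cv2.resize(im,None,fx=3.2,fy=3.2,interpolation=cv2.INTER_CUBIC))
    else:
        im=p["img"][150:330,120:350,::-1]
        cv2.imwrite("pics/sidez.png",cv2.resize(im,None,fx=3.2,fy=3.2,interpolation=cv2.INTER_CUBIC))
E
```

```text
side carton 0.92 [ 0.498 -0.165  0.127]
side flap 0.71 [ 0.504 -0.162  0.15 ]
side stud 0.85 [ 0.501 -0.167  0.122]
side cap 0.74 [0.747 0.288 0.072]
side amber_jar 0.73 [0.748 0.287 0.07 ]
side tea_box 0.76 [0.719 0.103 0.1  ]
side photo_frame 0.64 [ 0.748 -0.143  0.094]
top carton 0.79 [ 0.513 -0.09   0.072]
top flap 0.63 [ 0.513 -0.148  0.221]
top flap_edge 0.68 [ 0.516 -0.15   0.221]
top stud 0.7 [ 0.518 -0.093  0.07 ]
top cap 0.71 [0.486 0.267 0.021]
top amber_jar 0.7 [0.748 0.302 0.116]
top tea_box 0.83 [0.732 0.132 0.118]
top photo_frame 0.78 [ 0.753 -0.123  0.104]
```

View pics/topz.png

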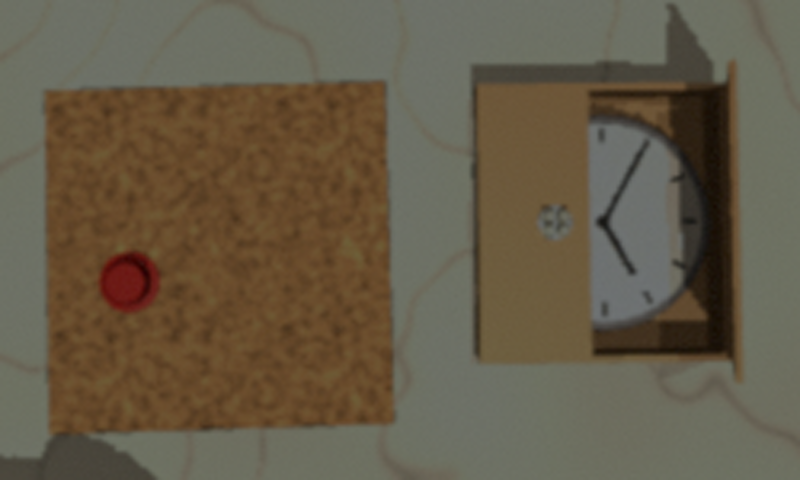

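View pics/sidez.png

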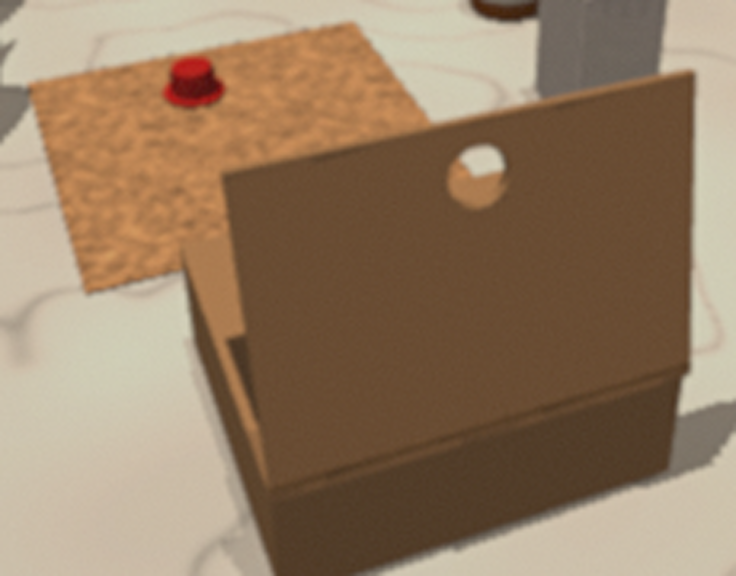

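Run:
```python
from h import *
p=viewer.camera("top")
f=lambda U,V,z:np.round(onz(p,120+(U+.5)/3.2-.5,150+(V+.5)/3.2-.5,z),4)
print("stud",f(554,221,.085))
print("inner corners z70", f(476,84,.07),f(478,360,.07))
print("box right corners z70", f(727,84,.07),f(733,357,.07))
print("inner flap edge",f(588,86,.07),f(591,358,.07))
print("flap top edge z~.219", f(732,62,.22),f(741,378,.22), f(736,62,.22))
print("cap top z26",f(127,282,.026),"flange z3..6",f(129,281,.006))
s=viewer.camera("side")
g=lambda U,V,z:np.round(onz(s,120+(U+.5)/3.2-.5,150+(V+.5)/3.2-.5,z),4)
print("side hinge corners z.07",g(272,490,.07),g(685,370,.07), "cap top",g(193,66,.026),"flange",g(193,92,.006))
import itertools
# fit
from scipy.optimize import least_squares
def pts(x,y,yaw,a):
    Rz=R.from_euler('z',yaw); C=lambda q:Rz.apply(q)+[x,y,0]
    F=lambda q:C(R.from_euler('x',a).apply(q)+[0,-.09,.07])
    return C,F
U=lambda L:[(120+(a+.5)/3.2-.5,150+(b+.5)/3.2-.5) for a,b in L]
def res(v):
    C,F=pts(*v[:4])
    T=proj(p,[C([.0,.035,.085]),C([.1,.085,.07]),C([-.1,.085,.07]),C([.1,.01,.07]),C([-.1,.01,.07]),F([.1,.15,.005]),F([-.1,.15,.005])])-U([(554,221),(476,84),(478,360),(588,86),(591,358),(730,62),(736,378)])
    S=proj(s,[F([-.1,.15,0]),F([.1,.15,0]),F([0,.125,.0]),F([-.1,0,0]),F([.1,0,0])])-U([(227,176),(693,72),(476,176),(270,488),(686,370)])
    # allow for camera bias
    return np.r_[(T+v[4:6]).ravel(),(S+v[6:8]).ravel(),v[4:8]]
r=least_squares(res,[.515,-.13,0,1.57,0,0,0,0])
print(np.round(r.x,4)); print(np.round(r.fun,2))
C,F=pts(*r.x[:4]); print("stud",C([0,.035,.075]),"edge",F([0,.15,.005]),F([.1,.15,.005]),F([-.1,.15,0.005]))
```

```text
stud [ 0.5193 -0.0464  0.085 ]
inner corners z70 [0.6195 0.0051 0.07  ] [0.4223 0.0097 0.07  ]
box right corners z70 [ 0.6144 -0.1762  0.07  ] [ 0.4189 -0.1722  0.07  ]
inner flap edge [ 0.6158 -0.0757  0.07  ] [ 0.4212 -0.0708  0.07  ]
flap top edge z~.219 [ 0.6145 -0.1486  0.22  ] [ 0.4195 -0.1459  0.22  ] [ 0.6145 -0.1511  0.22  ]
cap top z26 [0.4836 0.2664 0.026 ] flange z3..6 [0.4837 0.2688 0.006 ]
side hinge corners z.07 [ 0.4169 -0.1704  0.07  ] [ 0.6148 -0.1776  0.07  ] cap top [0.4836 0.2651 0.026 ] flange [0.4808 0.2624 0.006 ]
[ 0.5193 -0.0821 -0.0256  1.386  -0.8916  0.3143  0.2224  1.6177]
[-0.61 -0.08  1.13 -0.6   1.    0.58 -1.39 -1.3  -1.43  1.05  1.17 -1.15
  1.01  1.19 -1.06 -2.09 -0.17 -0.49  0.19 -0.66  0.75  1.72  0.07 -0.1
 -0.89  0.31  0.22  1.62]
stud [ 0.52020673 -0.04710709  0.075     ] edge [ 0.51758647 -0.14941923  0.21836368] [ 0.61755369 -0.15197943  0.21836368] [ 0.41761925 -0.14685902  0.21836368]
```

```bash
python3 -m crank '0 0 -0.85 0 0 -0.4 1; 0 0 -0.85 0 0 -0.4 1; 0 0 -0.85 0 -0.5 -0.4 1; 0 0 -0.8 0 -0.5 -0.4 1; 0 0 0 0 -1 -0.4 1' 20
```

```text
time: 2.52
position: [0.189, 0.5139, 0.3029]
tool_rot: [0.006, 1.0, -0.001, -0.0]
ft_force: [0.5, 0.4, 0.0]
grip_width: 0.0451
```

```bash
python3 -m crank '0 0 0 -0.8 -0.8 0 1;0 0 0 -0.8 -0.8 0 1;0 0 0 -0.8 -0.8 0 1;0 0 0 -0.8 -0.8 0 1;0 0 0 -0.8 -0.8 0 1';python3 -m crank '0 0 0 -0.6 -1 0 1;0 0 0 -0.6 -1 0 1;0 0 0 -0.6 -1 0 1;0 0 0 -0.6 -1 0 1;0 0 0 -0.6 -1 0 1'; python3 -m crank '0 0 0 -0.5 -1 0 1;0 0 0 -0.5 -1 0 1;0 0 0 -0.5 -1 0 1;0 0 0 -0.5 -1 0 1;0 0 0 -0.3 -0.8 0 1'
```

```text
time: 3.15
position: [0.3494, 0.3479, 0.306]
tool_rot: [0.004, 1.0, 0.002, 0.002]
ft_force: [-0.1, 0.4, -0.7]
grip_width: 0.0016
time: 3.78
position: [0.4725, 0.1407, 0.3071]
tool_rot: [0.004, 1.0, 0.002, 0.004]
ft_force: [1.4, -0.0, 0.6]
grip_width: 0.0003
time: 4.4
position: [0.5666, -0.0598, 0.3077]
tool_rot: [0.005, 1.0, 0.003, 0.005]
ft_force: [0.4, 0.3, -0.3]
grip_width: 0.0002
```

```bash
python3 -m crank '0 0 0 0 -1 0 1;0 0 0 0 -1 0 1;0 0 0 0 -1 0 1;0 0 0 0 -0.9 0 1;0 0 0 0 0 0 1'; python3 -m crank '0 0 0 0 0 0.8 1;0 0 0 0 0 0.8 1;0 0 0 0 0 0.8 1;0 0 0 0 0 0.2 1;0 0 0 0 0 0 1'
python3 - <<'E'
from h import *
p=viewer.camera("side"); cv2.imwrite("pics/s1.png",p["img"][:,:,::-1])
E
```

```text
time: 5.03
position: [0.5659, -0.2239, 0.3065]
tool_rot: [0.006, 1.0, 0.002, 0.006]
ft_force: [-0.2, 0.2, 0.2]
grip_width: 0.0002
time: 5.65
position: [0.5684, -0.22, 0.202]
tool_rot: [0.005, 1.0, 0.003, 0.008]
ft_force: [0.3, 0.2, -0.3]
grip_width: 0.0005
```

View pics/s1.png

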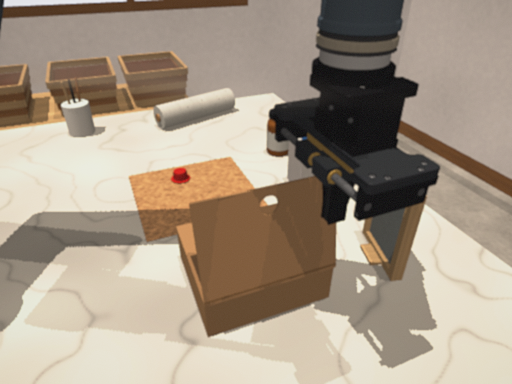

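Run:
```python
from h import *
p=viewer.camera("side"); t,r,o=tool()
print(proj(p,[t,t+[0,0.015,0],[.57,-.15,.215],[.6175,-.152,.2184],[.4176,-.147,.218]]))
```

```text
[[333.37675823 217.78933119]
 [326.59779295 210.82782972]
 [305.65269996 179.84607833]
 [337.82932003 171.17219252]
 [190.25662679 202.85809176]]
```

```bash
python3 -m crank '0 0 0 0 0.7 0 1;0 0 0 0 0.6 0 1;0 0 0 0 0.5 0.1 1;0 0 0 0 0.6 0.25 1;0 0 0 0 0.3 0.15 1'
python3 - <<'E'
from h import *
p=viewer.camera("side"); cv2.imwrite("pics/s2.png",p["img"][:,:,::-1]); print(tool()[0],tool()[2]["ft_force"])
E
```

```text
time: 6.38
position: [0.5748, -0.1131, 0.1896]
tool_rot: [0.006, 1.0, -0.002, 0.015]
ft_force: [0.1, -0.9, -0.8]
grip_width: 0.0005
[ 0.57445977 -0.1117284   0.18889581] [-0.24954935  0.38204167 -1.4072564 ]
```

View pics/s2.png

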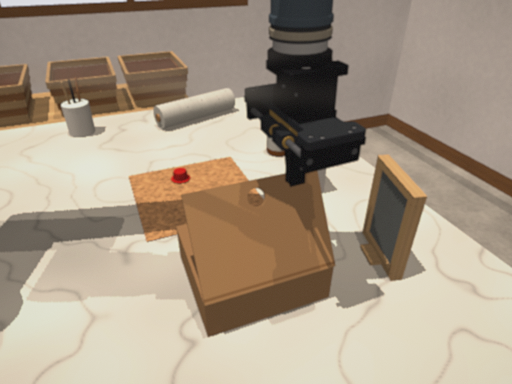

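```bash
python3 -m crank '0 0 0 0 0.2 0.5 1;0 0 0 0 0.25 0.5 1;0 0 0 0 0.25 0.5 1;0 0 0 0 0.1 0.3 1;0 0 0 0 0 0 1'
python3 - <<'E'
from h import *
p=viewer.camera("side"); cv2.imwrite("pics/s3.png",p["img"][:,:,::-1]); print(tool()[0],tool()[2]["ft_force"])
E
```

```text
time: 7.05
position: [0.581, -0.0817, 0.1177]
tool_rot: [0.006, 1.0, -0.003, 0.019]
ft_force: [0.0, 0.1, 1.5]
grip_width: 0.0003
[ 0.58138757 -0.08196694  0.1182063 ] [ 0.7394553  -0.16896377 -0.19628853]
```

View pics/s3.png

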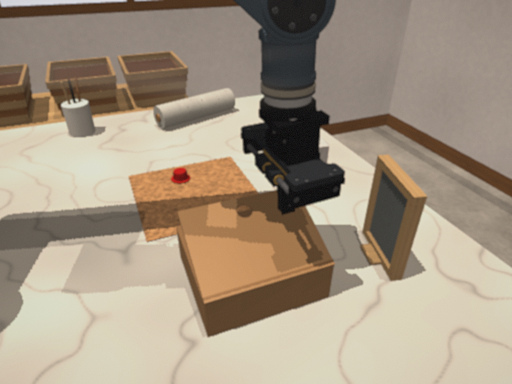

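```bash
python3 -m crank '0 0 0 0.1 0.1 0.4 1;0 0 0 0.1 0.05 0.4 1;0 0 0 0 0 0.2 1;0 0 0 0 0 0.1 1;0 0 0 0 0 0.1 1'
python3 - <<'E'
from h import *
p=viewer.camera("side"); cv2.imwrite("pics/s4.png",p["img"][:,:,::-1]); print(tool()[0],tool()[2]["ft_force"]); print(tool()[1].as_matrix().round(3))
E
```

```text
time: 7.72
position: [0.5799, -0.0792, 0.075]
tool_rot: [0.008, 1.0, -0.005, 0.024]
ft_force: [-7.9, 3.6, 31.8]
grip_width: 0.0
[ 0.57978121 -0.07914971  0.07539528] [-3.61857795  1.62522465 13.82498785]
[[-0.999  0.015  0.048]
 [ 0.015  1.    -0.011]
 [-0.048 -0.01  -0.999]]
```

View pics/s4.png

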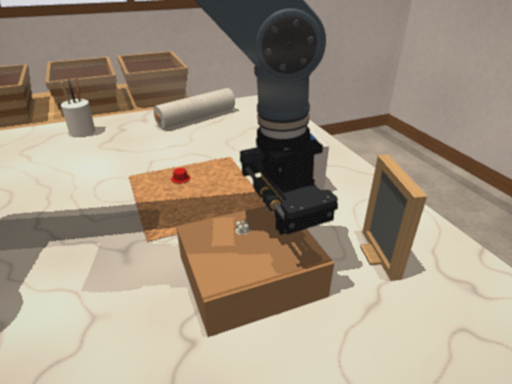

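```bash
python3 -m crank '0 0 0 0 0 -0.3 1;-0.06 0.3 0 0 0 -0.8 1;-0.06 0.25 0 0 0 -0.8 1;0 0 0 0 0.5 -0.5 0;0 0 0 0.2 1 0 -1';  python3 -m crank '0 0 0 0.4 1 0 -1;0 0 0 0.4 1 0 -1;0 0 0 0.4 1 0 -1;0 0 0 0.4 1 0 -1;0 0 0 0.4 1 0 -1'
python3 - <<'E'
from h import *
for c in ["side","top"]:
    p=viewer.camera(c); cv2.imwrite(f"pics/{c}5.png",p["img"][:,:,::-1])
    for n in ["stud","cap","flap_edge"]: print(n,[(round(d["score"],2),np.round(w(p,d["at"]),3)) for d in spotter.boxes_of(n,p)[:2]])
print(tool()[0]); print(tool()[1].as_matrix().round(3))
E
```

```text
time: 8.4
position: [0.5738, -0.0216, 0.1782]
tool_rot: [0.01, 1.0, -0.001, 0.004]
ft_force: [0.8, 1.0, -0.8]
grip_width: 0.0133
time: 9.02
position: [0.5002, 0.1846, 0.1808]
tool_rot: [0.011, 1.0, -0.002, 0.01]
ft_force: [0.7, 0.6, 0.7]
grip_width: 0.0626
stud []
cap [(0.58, array([0.482, 0.25 , 0.017]))]
flap_edge [(0.8, array([ 0.501, -0.113,  0.076])), (0.37, array([ 0.503, -0.136,  0.07 ]))]
stud [(0.64, array([ 0.514, -0.084,  0.075]))]
cap [(0.46, array([ 0.518, -0.085,  0.079]))]
flap_edge [(0.81, array([ 0.517, -0.096,  0.077]))]
[0.50087394 0.18236482 0.18025762]
[[-1.     0.024  0.019]
 [ 0.024  1.    -0.004]
 [-0.019 -0.003 -1.   ]]
```

View pics/side5.png

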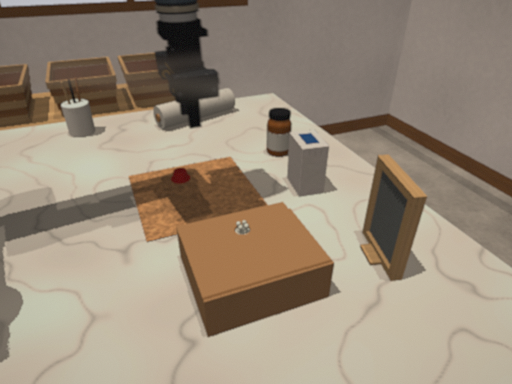

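View pics/top5.png

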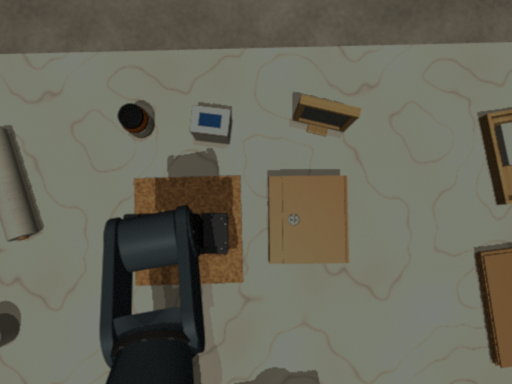

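The flap lies flat in both views, with the stud through its hole at side (242,227) and top (294,219). Now I'll refine the cap and stud positions from pixels.

```bash
python3 - <<'E'
from h import *
from scipy.optimize import least_squares
P={c:viewer.camera(c) for c in ["side","top"]}
def redmask(im):
    im=im.astype(int); return ((im[...,2]>70)&(im[...,1]<0.45*im[...,2])&(im[...,0]<0.45*im[...,2])).astype(np.uint8)
def capmask(p,x,y,z0):
    m=np.zeros((384*8,512*8),np.uint8)
    a=np.linspace(0,2*np.pi,60)
    def ring(r,z): return np.c_[x+r*np.cos(a),y+r*np.sin(a),0*a+z]
    for pts in [np.r_[ring(.023,z0),ring(.023,z0+.003)],np.r_[ring(.016,z0),ring(.016,z0+.023)]]:
        h=cv2.convexHull((proj(p,pts)*8+4).astype(np.float32)); cv2.fillPoly(m,[h.astype(np.int32)],1)
    M=cv2.moments(m,True); return M["m10"]/M["m00"]/8-.44,M["m01"]/M["m00"]/8-.44,M["m00"]/64
for c in P:
    im=cv2.imread(f"pics/{c}0.png"); m=redmask(im); n,l,s,ct=cv2.connectedComponentsWithStats(m)
    k=1+np.argmax(s[1:,4]); print(c,s[k],ct[k])
    f=lambda v:np.array(capmask(P[c],v[0],v[1],.003)[:2])-ct[k]
    r=least_squares(f,[.4835,.266],diff_step=.02); print(c,r.x,r.fun,capmask(P[c],*r.x,.003)[2])
for c,(u0,v0,h) in {"side":(242,227,14),"top":(294,219,14)}.items():
    im=P[c]["img"][v0-h:v0+h,u0-h:u0+h,::-1]; cv2.imwrite(f"pics/stud_{c}.png",cv2.resize(im,None,fx=20,fy=20,interpolation=cv2.INTER_CUBIC))
    g=im.astype(float); gr=g.min(2); mk=(gr>(130 if c=='side' else 100)); 
    v,u=np.nonzero(mk); print(c,len(u),u.mean()+u0-h,v.mean()+v0-h, onz(P[c],u.mean()+u0-h,v.mean()+v0-h,.083))
E
python3 -c "
import cv2,numpy as np
cv2.imwrite('pics/st.png',np.hstack([cv2.resize(cv2.imread('pics/stud_%s.png'%c),(400,400)) for c in ['side','top']]))"
```

```text
side [171 168  19  16 212] [179.96226415 175.66037736]
side [0.48244365 0.2665671 ] [ 0.00922381 -0.00501248] 258.21875
top [151 229  19  19 242] [159.54132231 237.99586777]
top [0.48251179 0.2700783 ] [-0.00020263  0.00093922] 294.515625
side 48 240.77083333333334 225.10416666666666 [ 0.5157006  -0.04896901  0.083     ]
top 23 292.6521739130435 219.91304347826087 [ 0.51664701 -0.04624212  0.083     ]
```

View pics/st.png

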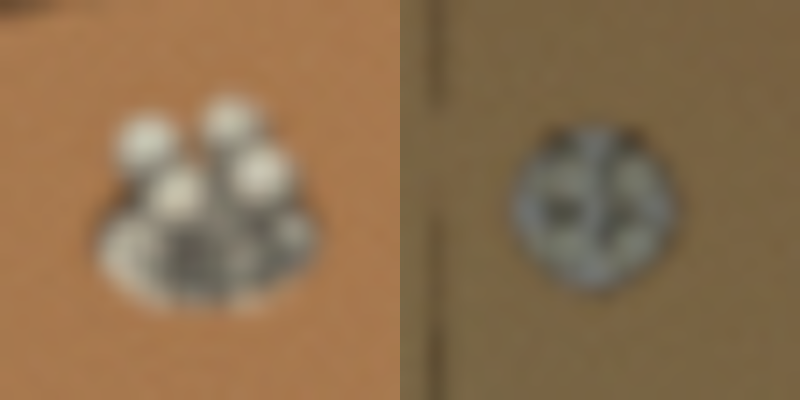

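Run:
```python
from h import *
s=viewer.camera("side");t=viewer.camera("top")
print(onz(s,241.88,223.28,.086),onz(t,293.3,219.0,.08))
# dist side hole: base ellipse center in crop (208,245)
print(onz(s,228+208/14.29-.5,213+248/14.29-.5,.073))
```

```text
[ 0.51781002 -0.04873625  0.086     ] [ 0.51867211 -0.04805378  0.08      ]
[ 0.51745991 -0.04978013  0.073     ]
```

```bash
python3 -m crank '0 0.1 0 0.3 0.9 0 -1;0 0.12 0 0.2 0.9 0 -1;0 0 0 0 0.3 0 -1;0 0 0 0 0 0.9 -1;0 0 0 0 0 0 -1' 40
python3 - <<'E'
from h import *
print(tool()[0]); print(tool()[1].as_matrix().round(3)); print(tool()[2]["grip_width"])
E
```

```text
time: 10.25
position: [0.4847, 0.2667, 0.1432]
tool_rot: [0.014, 1.0, -0.002, 0.001]
ft_force: [0.0, -0.5, 0.3]
grip_width: 0.0869
[0.48465568 0.26668793 0.14317203]
[[-1.     0.028  0.001]
 [ 0.028  1.    -0.004]
 [-0.001 -0.004 -1.   ]]
0.08690141405126303
```

```bash
python3 -m crank '0 0 0 0.05 0 0.9 -1;0 0 0 0 0 0.9 -1;0 0 0 0 0 0.9 -1;0 0 0 0 0 0.4 -1;0 0 0 0 0 0 -1' 40
python3 - <<'E'
from h import *
print(tool()[0]); print(tool()[1].as_matrix().round(3)); print(tool()[2]["grip_width"])
p=viewer.camera("side"); im=p["img"][110:230,100:260,::-1]; cv2.imwrite("pics/s6.png",cv2.resize(im,None,fx=5,fy=5,interpolation=cv2.INTER_CUBIC))
E
```

```text
time: 10.88
position: [0.4915, 0.2653, 0.0222]
tool_rot: [0.016, 1.0, -0.0, 0.007]
ft_force: [0.1, 0.7, 1.0]
grip_width: 0.0873
[0.49154017 0.26532453 0.02223088]
[[-0.999  0.031  0.015]
 [ 0.031  1.    -0.001]
 [-0.015 -0.001 -1.   ]]
0.08732275434066601
```

View pics/s6.png

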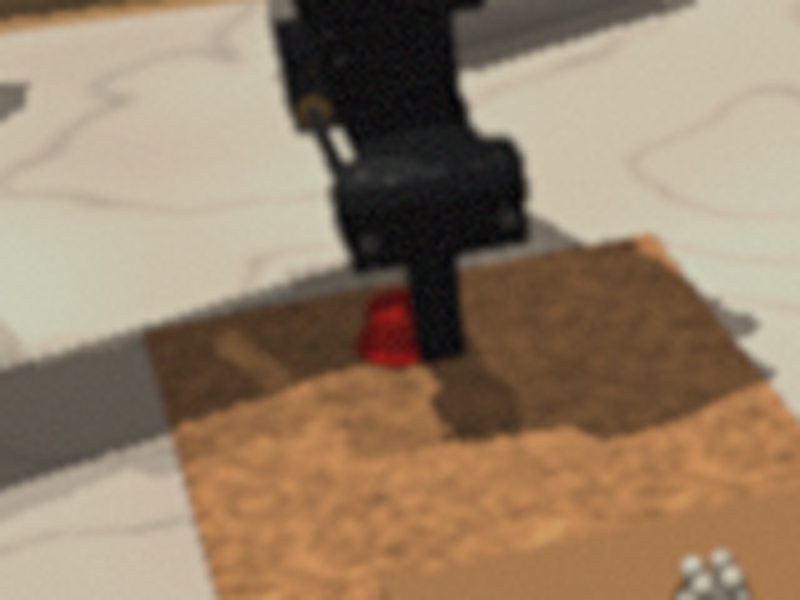

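```bash
python3 -m crank '0 0.15 0 0.22 0.05 0 -1;0 0.04 0 0 0 0.2 -1;0 0 0 0 0 0.1 -1;0 0 0 0 0 0 -1' 40
python3 - <<'E'
from h import *
print(tool()[0]); print(tool()[1].as_matrix().round(3)); print(tool()[2]["grip_width"])
E
```

```text
time: 11.42
position: [0.4849, 0.2689, 0.0136]
tool_rot: [0.015, 1.0, 0.001, 0.002]
ft_force: [0.4, 0.1, -0.1]
grip_width: 0.0872
[0.48491246 0.26886023 0.01356427]
[[-1.     0.031  0.005]
 [ 0.031  1.     0.002]
 [-0.004  0.002 -1.   ]]
0.08724916773021521
```

```bash
python3 -m crank '0 0.06 0 0.08 -0.04 0.1 -1;0 0 0 0 0 0.06 -1;0 0 0 0 0 0 -1' 40
python3 - <<'E'
from h import *
print(tool()[0]); print(tool()[1].as_matrix().round(3)); print(tool()[2]["grip_width"])
E
```

```text
time: 11.8
position: [0.4815, 0.2672, 0.0067]
tool_rot: [0.015, 1.0, 0.001, -0.001]
ft_force: [0.7, -0.3, 0.7]
grip_width: 0.0871
[0.48146403 0.26724173 0.006661  ]
[[-1.     0.031 -0.001]
 [ 0.031  1.     0.002]
 [ 0.001  0.002 -1.   ]]
0.08714528851031614
```

```bash
python3 -m crank '0 0 0 0 0 -0.02 0;0 0 0 0 0 0 0.5;0 0 0 0 0 0 1;0 0 0 0 0 0 1;0 0 0 0 0 0 1' 40;python3 -m crank '0 0 0 0 0 0 1;0 0 0 0 0 0 1;0 0 0 0 0 0 1' 50
python3 - <<'E'
from h import *
print(tool()[0]); print(tool()[1].as_matrix().round(3)); print(tool()[2]["grip_width"])
p=viewer.camera("side"); im=p["img"][110:230,100:260,::-1]; cv2.imwrite("pics/s7.png",cv2.resize(im,None,fx=5,fy=5,interpolation=cv2.INTER_CUBIC))
E
```

```text
time: 12.42
position: [0.4817, 0.2673, 0.0077]
tool_rot: [0.015, 1.0, 0.001, -0.0]
ft_force: [-0.6, 0.8, -0.3]
grip_width: 0.045
time: 12.8
position: [0.4817, 0.2673, 0.0077]
tool_rot: [0.015, 1.0, 0.001, -0.0]
ft_force: [0.1, 0.3, 0.7]
grip_width: 0.0313
[0.48172733 0.26730792 0.00770495]
[[-1.     0.031 -0.001]
 [ 0.031  1.     0.002]
 [ 0.001  0.002 -1.   ]]
0.031266276719135976
```

View pics/s7.png

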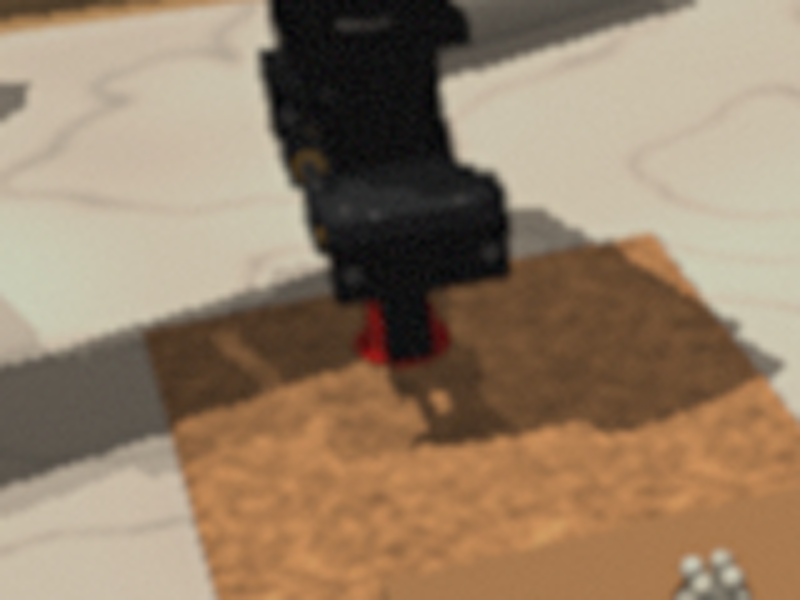

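```bash
python3 -m crank '0 0 0 0 0 -0.5 1;0 0 0 0 0 -0.9 1;0 0 0 0 0 -0.9 1;0 0 0 0 0 -0.9 1;0 0 0 0 0 0 1' 50;python3 -m crank '0 0 0 -0.1 -0.9 0 1;0 0 0 -0.1 -0.9 0 1;0 0 0 -0.1 -0.9 0 1;0 0 0 -0.1 -0.9 0 1;0 0 0 -0.1 -0.9 0 1'
python3 - <<'E'
from h import *
print(tool()[0]); print(tool()[1].as_matrix().round(3)); print(tool()[2]["grip_width"])
E
```

```text
time: 13.48
position: [0.4813, 0.2668, 0.1383]
tool_rot: [0.016, 1.0, 0.001, -0.002]
ft_force: [0.3, 0.1, -0.6]
grip_width: 0.031
time: 14.1
position: [0.4925, 0.0835, 0.1332]
tool_rot: [0.013, 1.0, 0.001, -0.005]
ft_force: [0.5, 0.5, -0.2]
grip_width: 0.0314
[0.49249004 0.08352268 0.13323044]
[[-1.     0.025 -0.011]
 [ 0.025  1.     0.001]
 [ 0.011  0.001 -1.   ]]
0.031361398740150405
```

```bash
python3 -m crank '0 -0.05 0 -0.2 -0.9 0 1;0 -0.05 0 -0.2 -0.9 0 1;0 -0.05 0 -0.2 -0.9 0 1;0 0 0 -0.1 -0.6 0 1;0 0 0 0 0 0 1'
python3 - <<'E'
from h import *
print(tool()[0]); print(tool()[1].as_matrix().round(3)); print(tool()[2]["grip_width"])
p=viewer.camera("side"); im=p["img"][140:290,160:360,::-1]; cv2.imwrite("pics/s8.png",cv2.resize(im,None,fx=4,fy=4,interpolation=cv2.INTER_CUBIC))
E
```

```text
time: 14.72
position: [0.5134, -0.0551, 0.1264]
tool_rot: [0.015, 1.0, 0.002, -0.004]
ft_force: [-0.0, 0.8, 0.2]
grip_width: 0.0312
[ 0.51338533 -0.0550787   0.12638044]
[[-1.     0.03  -0.009]
 [ 0.03   1.     0.004]
 [ 0.009  0.004 -1.   ]]
0.03120553928538283
```

View pics/s8.png

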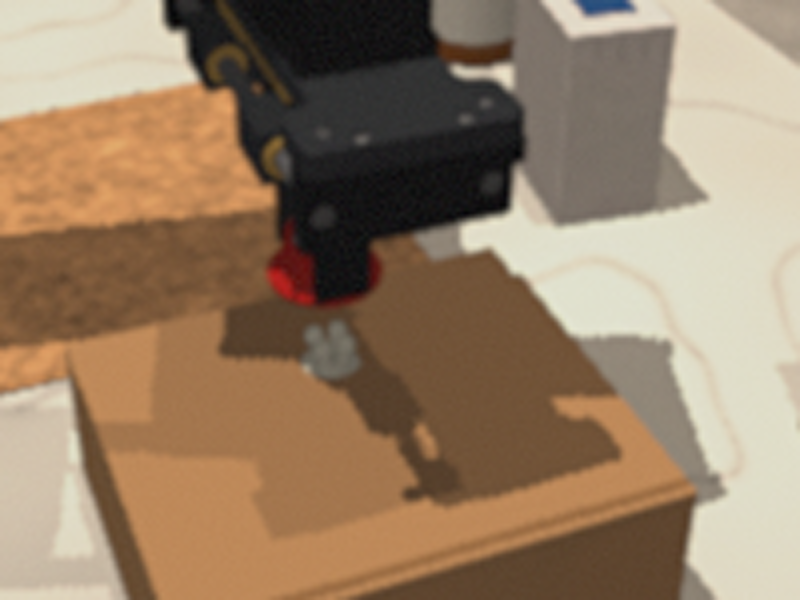

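Run:
```python
from h import *
p=viewer.camera("side"); im=p["img"]; t=tool()[0]
i=im.astype(int); m=(i[...,0]>70)&(i[...,1]<.5*i[...,0])&(i[...,2]<.5*i[...,0]); m[:190]=0;m[240:]=0;m[:,:215]=0;m[:,270:]=0
v,u=np.nonzero(m); print(u.min(),u.max(),v.min(),v.max())
a=np.linspace(0,2*np.pi,200)
def flange(x,y): 
    q=proj(p,np.r_[np.c_[x+.023*np.cos(a),y+.023*np.sin(a),0*a+t[2]-.0047],np.c_[x+.023*np.cos(a),y+.023*np.sin(a),0*a+t[2]-.0017]])
    return q[:,0].min(),q[:,0].max(),q[:,1].max()
print("at TCP",flange(t[0],t[1]))
for dx,dy in [(0.002,0),(-.002,0),(0,.002),(0,-.002)]: print(dx,dy,flange(t[0]+dx,t[1]+dy))
print(onz(p,160+325.5/4-.5,140+268/4-.5,t[2]-.0032),t)
```

```text
226 254 196 216
at TCP (np.float64(224.73538462397693), np.float64(253.96516986538907), np.float64(216.61839032402418))
0.002 0 (np.float64(225.940018904211), np.float64(255.13266176657012), np.float64(216.31162266240534))
-0.002 0 (np.float64(223.5280705649317), np.float64(252.79698263030937), np.float64(216.92585908057814))
0 0.002 (np.float64(224.3195735697173), np.float64(253.47772947427757), np.float64(215.8917140875083))
0 -0.002 (np.float64(225.15331863282248), np.float64(254.45508560290114), np.float64(217.34887832672655))
[ 0.51529727 -0.05273072  0.1233097 ] [ 0.5126119  -0.05319946  0.1265097 ]
```

```bash
python3 -m crank '0.05 -0.1 0 -0.1 0.1 0 1;0 0 0 0 0 0.2 1;0 0 0 0 0 0.1 1;0 0 0 0 0 0 1'
python3 - <<'E'
from h import *
print(tool()[0]); print(tool()[1].as_matrix().round(4)); print(tool()[2]["grip_width"])
E
```

```text
time: 15.32
position: [0.5155, -0.0453, 0.113]
tool_rot: [0.011, 1.0, 0.0, -0.002]
ft_force: [-0.3, -0.2, 0.5]
grip_width: 0.031
[ 0.51548909 -0.04529168  0.1129911 ]
[[-0.9997  0.0229 -0.0031]
 [ 0.0229  0.9997  0.001 ]
 [ 0.0031  0.001  -1.    ]]
0.030988906810818916
```

```bash
python3 -m crank '0 -0.03 0 -0.04 -0.09 0.2 1;0 0 0 0 0 0.2 1;0 0 0 0 0 0 1'
python3 - <<'E'
from h import *
print(tool()[0]); print(tool()[1].as_matrix().round(4)); print(tool()[2]["grip_width"])
p=viewer.camera("side"); im=p["img"][160:260,170:310,::-1]; cv2.imwrite("pics/s9.png",cv2.resize(im,None,fx=5,fy=5,interpolation=cv2.INTER_CUBIC))
E
```

```text
time: 15.7
position: [0.5171, -0.0492, 0.0958]
tool_rot: [0.011, 1.0, 0.0, -0.0]
ft_force: [-0.0, 0.5, -0.0]
grip_width: 0.0311
[ 0.51714581 -0.04924549  0.09577519]
[[-9.997e-01  2.300e-02 -3.000e-04]
 [ 2.300e-02  9.997e-01  9.000e-04]
 [ 3.000e-04  9.000e-04 -1.000e+00]]
0.031125713913037284
```

View pics/s9.png

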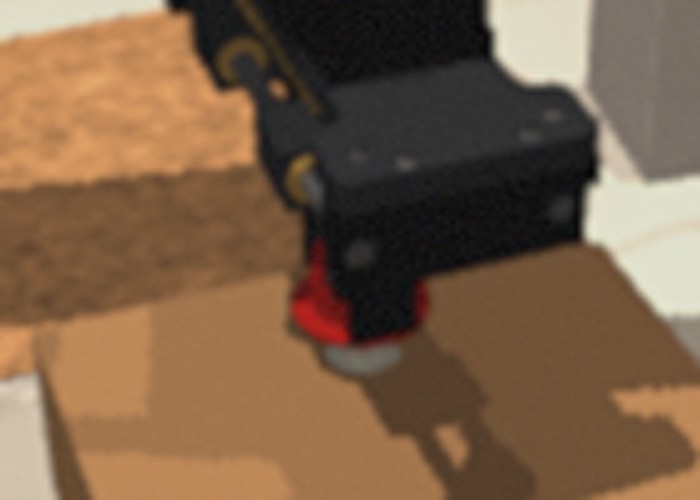

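The cap hangs upright just above the stud: flange centre at about x 359 in the crop, stud at 362, so they line up. Pressing now in small steps.

```bash
python3 -m crank '0 0 0 0 0 0.08 1;0 0 0 0 0 0.08 1;0 0 0 0 0 0.08 1' 60;  python3 -m crank '0 0 0 0 0 0.08 1'; python3 -m crank '0 0 0 0 0 0.08 1'
```

```text
time: 16.12
position: [0.5178, -0.0497, 0.087]
tool_rot: [0.011, 1.0, 0.0, 0.001]
ft_force: [-3.3, 0.4, 11.8]
grip_width: 0.0305
time: 16.25
position: [0.5176, -0.0498, 0.0846]
tool_rot: [0.011, 1.0, -0.0, 0.001]
ft_force: [-1.6, -0.8, 1.4]
grip_width: 0.0304
time: 16.38
position: [0.5173, -0.0497, 0.0812]
tool_rot: [0.011, 1.0, -0.0, 0.0]
ft_force: [-0.4, -0.2, -3.8]
grip_width: 0.0311
```

Run:
```python
from h import *
print(tool()[0]); print(tool()[1].as_matrix().round(4)); print(tool()[2]["grip_width"],tool()[2]["ft_force"],tool()[2]["moment"])
```

```text
[ 0.51725208 -0.04974201  0.08122088]
[[-9.997e-01  2.240e-02  8.000e-04]
 [ 2.240e-02  9.997e-01 -3.000e-04]
 [-8.000e-04 -3.000e-04 -1.000e+00]]
0.031102458433044333 [-0.38361058 -0.15543762 -3.77844081] [-0.04582925  0.05709342  0.03566427]
```

```bash
python3 -m crank '0 0 0 0 0 0.05 1'; python3 -m crank '0 0 0 0 0 0.05 1';python3 -m crank '0 0 0 0 0 0.05 1'
python3 - <<'E'
from h import *
for i in range(3):
    p=viewer.camera("side"); print(tool()[0][2],tool()[2]["ft_force"].round(1) if hasattr(tool()[2]["ft_force"],'round') else tool()[2]["ft_force"])
im=p["img"][160:260,170:310,::-1]; cv2.imwrite("pics/s10.png",cv2.resize(im,None,fx=5,fy=5,interpolation=cv2.INTER_CUBIC))
E
```

```text
time: 16.5
position: [0.5173, -0.0497, 0.0794]
tool_rot: [0.011, 1.0, -0.0, 0.0]
ft_force: [-2.7, 1.0, 17.9]
grip_width: 0.0307
time: 16.62
position: [0.5174, -0.0497, 0.0792]
tool_rot: [0.011, 1.0, -0.0, 0.001]
ft_force: [-6.8, 1.5, 27.7]
grip_width: 0.031
time: 16.75
position: [0.5174, -0.0497, 0.0793]
tool_rot: [0.011, 1.0, -0.0, 0.001]
ft_force: [-3.9, 0.7, 20.4]
grip_width: 0.0308
0.0793115620611728 [-5.4  0.  18.2]
0.07934401052184485 [-4.7  0.3 19. ]
0.07932972459894863 [-4.4  0.6 18.6]
```

View pics/s10.png

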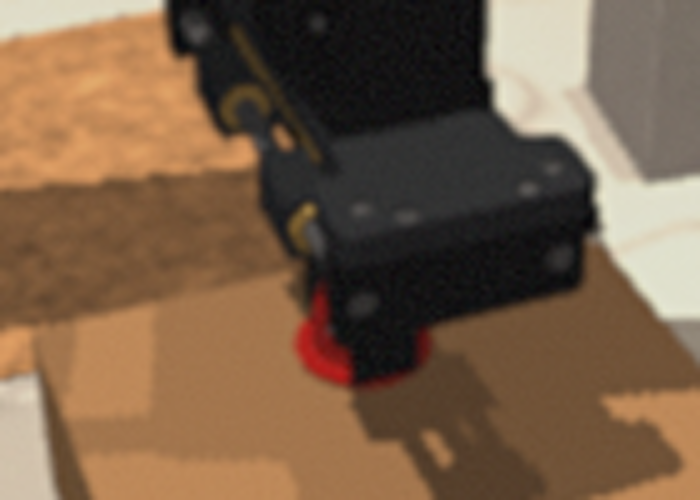

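Run:
```python
from h import *
for c in ["side","top"]:
    p=viewer.camera(c); im=p["img"]; old=cv2.imread(f"pics/{c}0.png")[:,:,::-1]
    if c=="side": cv2.imwrite("pics/end.png",im[:,:,::-1])
    for n in ["amber_jar","tea_box","photo_frame"]:
        print(c,n,[(round(d["score"],2),np.round(w(p,d["at"]),3).tolist()) for d in spotter.boxes_of(n,p)[:1]])
o=robot.get_obs(); print(o["time"],np.round(o["ft_force"],1),o["position"][2])
```

```text
side amber_jar [(0.7, [0.751, 0.288, 0.077])]
side tea_box [(0.69, [0.722, 0.092, 0.082])]
side photo_frame [(0.73, [0.747, -0.141, 0.095])]
top amber_jar [(0.87, [0.748, 0.303, 0.114])]
top tea_box [(0.92, [0.731, 0.133, 0.119])]
top photo_frame [(0.76, [0.753, -0.121, 0.105])]
17.3 [-4.1  0.5 18.3] 0.07932461747381754
```

View pics/end.png

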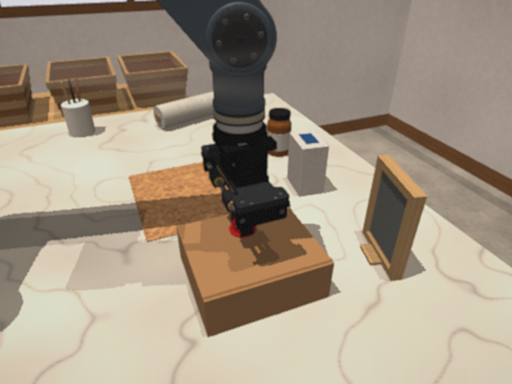

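The flap is flat, the cap sits flush at about (242,228), and the goods haven't moved. The push is steady at about 18 N, so I'm handing in.

```bash
python3 -c "
from rig import robot
print(robot.hand_in())"
```

```text
the job is handed in; nothing more can be done
None
```

I closed the carton and handed the job in at about 17 s. The flap is folded flat with the stud through its hole, and the red cap is snapped on and still gripped and pushed down.

- **Click and seat:** the force rose to about 12 N, dropped away at the click and then drew down. The fingertips stopped at z = 79.3 mm, within 0.5 mm of where a fully home cap puts them, and the last picture shows the flange flush on the flap.
- **Final push:** the last readings were a steady 18–19 N downward, with about 4 N sideways. Brief peaks reached 28 N while pressing the cap and 32 N when I first pressed the flap flat, both with the fingers.
- **Other goods:** the jar, tea box and photo frame are where they started. One side-view reading of the tea box differed by 11 mm sideways and 18 mm in height, but the arm partly covers it there and the top view agrees to 1 mm.

No check failed. During folding and reaching the tool drifted by up to about 3° and 9 mm, and I corrected that before gripping and pressing the cap.

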